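# Set out the record-care kit in reverse order at the washing station

### The job

The four record-care things stand in the dark rack in their order of use, but the washing station is worked from the other end: move them one by one into the empty light-wood rack in reverse order, so that the one now at the left end goes into the bay at the right end, the second from the left into the second from the right, and so on. Each must stand upright and flat inside its own bay, let go and at rest; never tip any of them over on the way.

Things in the scene. Friction and masses are not known exactly. Their poses are not given: they have to be found in the camera images.
- bottle: dropper bottle of stylus cleaner: amber glass, round, 34 mm across and 56 mm up to the shoulder, black cap 21 mm across, 80 mm high in all, about 0.09 kg. Loose, stands upright. Origin: centre of its underside, z up.
- brush: record brush: wooden block on a grey velvet pad, 84 mm along its x, 32 mm wide along its y up to 24 mm height, above that a wooden grip 78 mm long and 26 mm wide, 52 mm high in all, about 0.11 kg. Loose, lies on its pad. Origin: centre of its underside, z up; in the rack x points roughly away from the robot.
- weight: steel record weight, round: base 54 mm across and 18 mm high narrowing to a straight grip knob 32 mm across from 21 mm to 62 mm height (total height 62 mm), about 0.36 kg. Loose. Origin: centre of its underside, z up.
- box: stylus box: black base 46 x 46 mm, 10 mm high, with a fixed clear cover 42 x 42 mm, 48 mm high in all, a cartridge seen inside, about 0.06 kg. Loose. Origin: centre of its underside, z up; x and y square to its sides, roughly along the rack's.
- old_rack: dark-wood board 116 mm along x, 314 mm along y, 12 mm thick, fixed flat on the counter, carrying the four trays in a row along its y at y = 114, 38, -38 and -114 mm. It stands on one side of the robot's midline (left or right). Origin: centre of its underside; +y is left and +x away from the robot, turned by up to 0.2 rad.
- new_rack: the empty rack, light wood with cork floors, fixed flat on the counter on the other side: 116 mm along x, 314 mm along y, with four fixed bays in a row along its y, centred at x = 0 and y = 114, 38, -38 and -114 mm; each bay is 100 mm along x by 70 mm along y inside, its floor 16 mm above the counter, rims rising 6 mm above the floor (22 mm above the counter). Origin: centre of its underside; +y is left and +x away from the robot, turned by up to 0.2 rad.
- bottle_tray: the dark-wood, cork-floored tray on the old rack in which the dropper bottle stands at the start; it is fixed and marks that thing's starting place afterwards. 109 x 76 mm outside, inside 100 mm along x by 70 mm along y, rims 3 mm thick and 6 mm high above its floor. Origin: centre of its underside; the floor is 4 mm above it. Axes parallel to the old rack's. Four such trays stand side by side 76 mm apart.
- brush_tray: the dark-wood, cork-floored tray on the old rack in which the record brush stands at the start; it is fixed and marks that thing's starting place afterwards. 109 x 76 mm outside, inside 100 mm along x by 70 mm along y, rims 3 mm thick and 6 mm high above its floor. Origin: centre of its underside; the floor is 4 mm above it. Axes parallel to the old rack's. Four such trays stand side by side 76 mm apart.
- weight_tray: the dark-wood, cork-floored tray on the old rack in which the record weight stands at the start; it is fixed and marks that thing's starting place afterwards. 109 x 76 mm outside, inside 100 mm along x by 70 mm along y, rims 3 mm thick and 6 mm high above its floor. Origin: centre of its underside; the floor is 4 mm above it. Axes parallel to the old rack's. Four such trays stand side by side 76 mm apart.
- box_tray: the dark-wood, cork-floored tray on the old rack in which the stylus box stands at the start; it is fixed and marks that thing's starting place afterwards. 109 x 76 mm outside, inside 100 mm along x by 70 mm along y, rims 3 mm thick and 6 mm high above its floor. Origin: centre of its underside; the floor is 4 mm above it. Axes parallel to the old rack's. Four such trays stand side by side 76 mm apart.
Mind the look-alikes: they are no part of the job. Of the things shaped like the brush, the wooden one is meant.

How it is judged:
At the end, for the whole second after the job is handed in: Each thing stands in the bay of the new rack that mirrors its starting tray: within 24 mm of the bay's centre along the row and 42 mm across it (true anywhere inside the rims), its underside within 4 mm of the bay's floor, tilted under 0.1 rad, still (under 0.02 m/s and 0.2 rad/s) (((y of bottle_tray in the frame of old_rack between 0.094 and 0.134 m and y of bottle in the frame of new_rack between -0.138 and -0.09 m) or (y of bottle_tray in the frame of old_rack between 0.018 and 0.058 m and y of bottle in the frame of new_rack between -0.062 and -0.014 m) or (y of bottle_tray in the frame of old_rack between -0.058 and -0.018 m and y of bottle in the frame of new_rack between 0.014 and 0.062 m) or (y of bottle_tray in the frame of old_rack between -0.134 and -0.094 m and y of bottle in the frame of new_rack between 0.09 and 0.138 m)) and x of bottle in the frame of new_rack between -0.042 and 0.042 m and z of bottle in the frame of new_rack between 0.012 and 0.02 m and angle between each of bottle, brush, weight, box's own z axis and vertical below 0.1 rad and linear speed of each of bottle, brush, weight, box below 0.02 m/s and angular speed of each of bottle, brush, weight, box below 0.2 rad/s and ((y of brush_tray in the frame of old_rack between 0.094 and 0.134 m and y of brush in the frame of new_rack between -0.138 and -0.09 m) or (y of brush_tray in the frame of old_rack between 0.018 and 0.058 m and y of brush in the frame of new_rack between -0.062 and -0.014 m) or (y of brush_tray in the frame of old_rack between -0.058 and -0.018 m and y of brush in the frame of new_rack between 0.014 and 0.062 m) or (y of brush_tray in the frame of old_rack between -0.134 and -0.094 m and y of brush in the frame of new_rack between 0.09 and 0.138 m)) and x of brush in the frame of new_rack between -0.042 and 0.042 m and z of brush in the frame of new_rack between 0.012 and 0.02 m and ((y of weight_tray in the frame of old_rack between 0.094 and 0.134 m and y of weight in the frame of new_rack between -0.138 and -0.09 m) or (y of weight_tray in the frame of old_rack between 0.018 and 0.058 m and y of weight in the frame of new_rack between -0.062 and -0.014 m) or (y of weight_tray in the frame of old_rack between -0.058 and -0.018 m and y of weight in the frame of new_rack between 0.014 and 0.062 m) or (y of weight_tray in the frame of old_rack between -0.134 and -0.094 m and y of weight in the frame of new_rack between 0.09 and 0.138 m)) and x of weight in the frame of new_rack between -0.042 and 0.042 m and z of weight in the frame of new_rack between 0.012 and 0.02 m and ((y of box_tray in the frame of old_rack between 0.094 and 0.134 m and y of box in the frame of new_rack between -0.138 and -0.09 m) or (y of box_tray in the frame of old_rack between 0.018 and 0.058 m and y of box in the frame of new_rack between -0.062 and -0.014 m) or (y of box_tray in the frame of old_rack between -0.058 and -0.018 m and y of box in the frame of new_rack between 0.014 and 0.062 m) or (y of box_tray in the frame of old_rack between -0.134 and -0.094 m and y of box in the frame of new_rack between 0.09 and 0.138 m)) and x of box in the frame of new_rack between -0.042 and 0.042 m and z of box in the frame of new_rack between 0.012 and 0.02 m); the robot touches nothing.
It fails at once if one of the four things is tipped by more than about 35 degrees (0.6 rad) (angle between any of bottle, brush, weight, box's own z axis and vertical above 0.6 rad).
It also fails if it takes over 128 s, if anything falls off the work surface, if the arm or the gripper's body presses on something with over 40 N, if the wrist force passes 120 N, or if a joint passes its speed limit or range.

### The arm

A 6-joint arm with a two-finger parallel gripper is mounted at the origin on the work surface. World frame = base frame: x ahead of the robot, y to its left, z up, the work surface at z = 0. Lengths are in m, angles in rad, forces in N, time in s.
With the tool pointing down it reaches from about 0.3 to 0.875 m from the base axis. Payload 6.4 kg.
Tool frame: the origin (TCP) lies midway between the tips of the shut fingers; the grasp point (between the pads) lies bot.hold_point_z behind it (bot.hold_point_z is the distance from the TCP to the grasp point, in m); x points along the fingers, y is the direction in which the jaws open and shut, and the axes are right-handed (so a half turn about x gives the same grasp; the last joint's range is limited). The gripper opens to 85 mm and grips with 20 to 120 N. Pads are 22 mm wide; open, the fingers measure 114 mm over their backs; the gripper's body (76 mm by 85 mm) begins 54 mm behind the grasp point. The pads swing forward as they close: fully open they stand 13 mm farther back than shut.
Start: joints at [-1.537, 0.181, 1.607, -0, 1.354, -0.206], TCP at [0.137, -0.559, 0.199] pointing down, gripper open.
Joint ranges: [-2.99, 2.99], [-0.89, 2.07], [0.3, 2.58], [-1.14, 4.28], [0, 2.63], [-3.12, 3.12]. Speed limits (rad/s): [2.57, 2.57, 3.01, 3.14, 3.14, 3.14].

### API

Orientations are given as [roll, pitch, yaw] about the fixed x, y, z axes, in that order (R = Rz(yaw) Ry(pitch) Rx(roll)).
In Python, from bench import monitor, optics, job, bot gives the robot as it stands.
- The arm moves only by the tool play_rows, never from a script. Its argument "deltas" is a list of rows, each an object with "xyz": the shift along the tool's x, y, z in mm, a list of three; "twist": the turn about the tool's x in rad. In form: [{"xyz": [tx, ty, tz], "twist": twist}, ...]. A call has 1 to 10 rows; each row is the pose to reach, as a shift and turn from the pose commanded when the call began, along the tool's axes at that moment; what a row does not reach only later rows make up. A row lasts 1/8 s, in which the tool goes at most 62.5 mm and 10.7 degrees, less where a joint would pass 70% of its speed; a pose out of reach is approached as far as the arm can. A call with a gripper value outside its range is refused whole. "grip" is the opening, from -1 (shut) to 1 (fully open), so that 0 is half open, set as the call begins (left out, the last holds). The fingers move at their own pace and stop on an object; "squeeze" is the grip in N (left out, the last holds). Time passes only in rows, so rows that repeat a pose let the fingers close. It gives the time, the measured TCP pose, the force and the opening at its end, in the units of the state.
- monitor.read_state(): the state, without advancing time (a new reading comes with each control period).
- optics.capture(name): name is "scene" or "side" or "wrist"; returns a dict with "pixels" (400x640x3 uint8, red, green, blue), "vertical_fov" (degrees; the focal length in pixels is half the picture's height over the tangent of half this angle, whatever the lens; pixels are square), "cx", "cy" (the principal point, pixels), "R" (3x3) and "t" (3): a world point X has camera coordinates R X + t; the wrist camera has in their place "T_tool_cam" (4x4, takes a point from camera to tool coordinates, whose origin is the TCP and whose axes are the tool frame's). Camera axes: x right, y down, z forward; pixel columns grow to the right and rows downward; lengths in m; the calibration is good to about 2 mm. A picture is of the moment at which its call begins: read the wrist's pose just before it. There is no depth.
- job.close_job(): hands the job in, once; it reports no verdict.
Trained networks look in a picture, given as the dict that the camera call returned (one of the last four; its "shot" number tells which), for a name from the list of things; names that differ only in an ending like _2 or _b are one class to them, and where a whole thing is asked for, a point or a joint stands for the part that bears it (a point fixed in the world has none). Each returns a list of dicts, best first, with "conf" (0 to 1); they miss things now and then, are a little off and sometimes report something else, mostly with a low value. They report only what shows in the picture. A call takes as long as a camera call. They do not tell look-alikes from the thing itself.
- optics.recognise(picture, query): "xy" ([column, row] as shares, 0 to 1, of the picture: columns of its width, rows of its height, amid what is visible of it).
- optics.mark_of(picture, query): "xy" ([column, row] as shares, 0 to 1, of the picture: columns of its width, rows of its height: a listed point, or the origin of a listed thing).
The state is a dict: "time": time; "q": joint angles; "joint_velocities": joint speeds; "joint_torque": joint torques, N m; "eef_pos": TCP position; "ee_rot": TCP orientation; "ft_force": force on the tool from outside, world axes, zero at the start; "torque": the same for the moment, N m; "width": opening from 0.0 (shut) to 1.0 (fully open).
Only numpy, scipy, OpenCV 4.12 (cv2) and the standard library are available. Lean on these libraries where they do the work, as an engineer would, in place of code of your own. Each camera call takes 0.05 s, during which the arm holds its last target. There are 200 camera calls.

## Working session

There is one attempt and no reset: what is moved stays moved. The work goes in short steps, Python scripts to look and compute and a tool call to move; the robot and the scene stay as the last step left them, time stands still between calls to the robot, and variables do not carry over. Pictures are saved under pics/ and viewed, about 12 in all and at most 16, crops included, and the job is handed in when it is done.

Besides the shell and the picture viewer there is one more tool, called after "Call:" as name([rows], argument=value, ...), one row to a line, values as JSON. play_rows: Moves the arm, as the interface text tells. Its arguments: {"type":"object","properties":{"deltas":{"type":"array","items":{"type":"object","properties":{"xyz":{"type":"array","items":{"type":"number"}},"twist":{"type":"number"}}}},"grip":{"type":"number"},"squeeze":{"type":"number"}},"required":["deltas"]}

```bash
mkdir -p pics; ls; python3 - <<'E'
from bench import monitor, optics, job, bot
import cv2,numpy as np
print(monitor.read_state(), bot.hold_point_z)
for n in("scene","side"):
    p=optics.capture(n); cv2.imwrite(f"pics/{n}0.png",p["pixels"][:,:,::-1])
    print(n,p["vertical_fov"],p["cx"],p["cy"],p["R"],p["t"])
    for q in("bottle","brush","weight","box","new_rack","old_rack","bottle_tray","brush_tray","weight_tray","box_tray"):
        print(q,[(np.round(np.array(d["xy"])*[640,400],1).tolist(),round(d["conf"],2)) for d in optics.mark_of(p,q)][:4])
E
```

```text
pics
{'time': 0.0, 'q': array([-1.53732308e+00,  1.81530179e-01,  1.60801160e+00, -2.37689349e-05,
        1.35383010e+00, -2.06294074e-01]), 'joint_velocities': array([-6.09572993e-05,  1.78583458e-03,  4.80357662e-05, -6.45272260e-04,
        1.09655625e-03,  8.08371920e-04]), 'joint_torque': array([ 3.09126581e-04, -4.44875801e+01, -3.51331866e+01, -3.00874472e-04,
        9.26198554e-03,  4.43419850e-06]), 'eef_pos': array([ 0.13654009, -0.55791509,  0.19858859]), 'ee_rot': array([-1.76405033,  1.56901695,  1.61731478]), 'ft_force': array([ 0.23011598,  0.77906091, -0.49479681]), 'torque': array([-0.01841468, -0.03660371,  0.01740821]), 'width': 0.9982268927709537} 0.0187
scene 46.457138334609226 325.0052158744296 199.1835053270483 [[ 0.136934    0.99048954 -0.01339953]
 [ 0.8152791  -0.12037398 -0.56641865]
 [-0.56264471  0.06663762 -0.82400871]] [-0.13346576 -0.38133257  1.60991149]
bottle [([369.1, 194.0], 0.83)]
brush [([401.3, 201.5], 0.95), ([468.6, 246.5], 0.89), ([423.9, 140.7], 0.87), ([417.2, 251.0], 0.74)]
weight [([229.6, 231.3], 0.65), ([349.9, 195.5], 0.54)]
box [([426.3, 195.5], 0.92)]
new_rack [([224.8, 230.1], 0.94)]
old_rack []
bottle_tray [([372.2, 200.9], 0.95)]
brush_tray [([403.8, 198.7], 0.94), ([374.7, 199.6], 0.26)]
weight_tray []
box_tray [([427.6, 199.8], 0.83)]
side 44.08284090185232 320.384286883008 205.13336140725448 [[-0.99745908 -0.07117979  0.00296915]
 [-0.0379397   0.49545896 -0.8678024 ]
 [ 0.0602989  -0.86571003 -0.49690058]] [0.49937844 0.03264496 1.37154   ]
bottle [([313.4, 249.2], 0.72)]
brush [([348.9, 348.1], 0.92), ([232.8, 268.2], 0.78), ([213.4, 311.0], 0.78), ([392.2, 306.2], 0.76)]
weight [([318.2, 231.6], 0.54)]
box [([301.2, 284.0], 0.93)]
new_rack [([313.6, 175.3], 0.97)]
old_rack []
bottle_tray [([311.1, 245.5], 0.58)]
brush_tray []
weight_tray [([318.8, 236.3], 0.53)]
box_tray [([296.2, 285.9], 0.77)]
```

View pics/scene0.png

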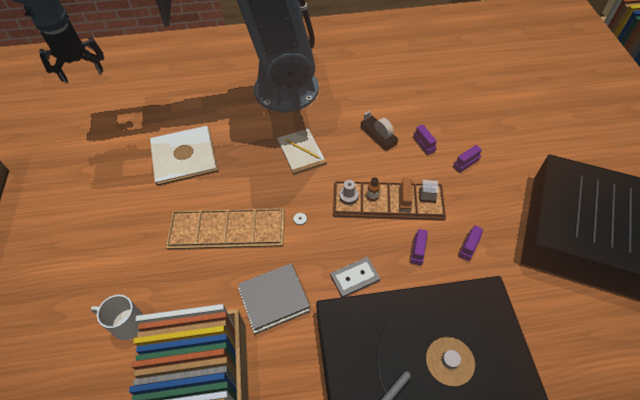

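View pics/side0.png

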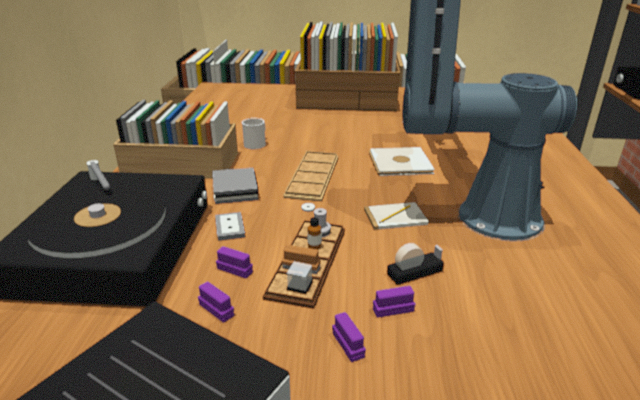

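Seen along the robot's view, left to right in the old rack (+y side): box, brush, bottle, weight. The new rack is on the −y side. The targets are therefore box y=-114, brush -38, bottle +38 and weight +114. Next I'll enlarge the image for the rack corners.

```bash
cat > h.py <<'E'
from bench import monitor, optics, job, bot
import cv2,numpy as np
from scipy.spatial.transform import Rotation as Ro
from scipy.optimize import least_squares
def cam(p,pose=None):
    f=200/np.tan(np.radians(p["vertical_fov"]/2))
    K=np.array([[f,0,p["cx"]],[0,f,p["cy"]],[0,0,1]])
    if "R" in p: return K,np.array(p["R"]),np.array(p["t"])
    T=np.eye(4);T[:3,:3]=Ro.from_euler("xyz",pose[1]).as_matrix();T[:3,3]=pose[0]
    M=np.linalg.inv(T@np.array(p["T_tool_cam"])); return K,M[:3,:3],M[:3,3]
def at_z(c,uv,z):
    K,R,t=c; d=R.T@np.linalg.solve(K,[uv[0],uv[1],1]); o=-R.T@t
    return o+d*(z-o[2])/d[2]
def proj(c,X):
    K,R,t=c; Y=(R@np.atleast_2d(X).T).T+t; Y=Y@K.T; return Y[:,:2]/Y[:,2:]
def shot(n):
    s=monitor.read_state(); p=optics.capture(n); return p,cam(p,(s["eef_pos"],s["ee_rot"])),s
E
python3 - <<'E'
from h import *
p,c,s=shot("scene"); i=p["pixels"][:,:,::-1]
a=cv2.resize(i[195:260,155:300],None,fx=5,fy=5,interpolation=cv2.INTER_CUBIC)
b=cv2.resize(i[165:225,325:455],None,fx=5,fy=5,interpolation=cv2.INTER_CUBIC)
o=np.zeros((a.shape[0]+b.shape[0]-50,725,3),np.uint8);o[:280]=a[:280];o[280:280+295,:650]=b[:295]
cv2.imwrite("pics/c1.png",o[:600])
p,c,s=shot("wrist");print(p["T_tool_cam"],p["vertical_fov"])
E
```

```text
[[ 9.97428992e-04 -2.60658444e-01  9.65430568e-01 -1.74115547e-01]
 [ 9.99999442e-01 -7.72015581e-05 -1.05398742e-03 -6.02917047e-04]
 [ 3.49263465e-04  9.65431080e-01  2.60658221e-01 -6.56251390e-02]
 [ 0.00000000e+00  0.00000000e+00  0.00000000e+00  1.00000000e+00]] 69.09821920070716
```

View pics/c1.png

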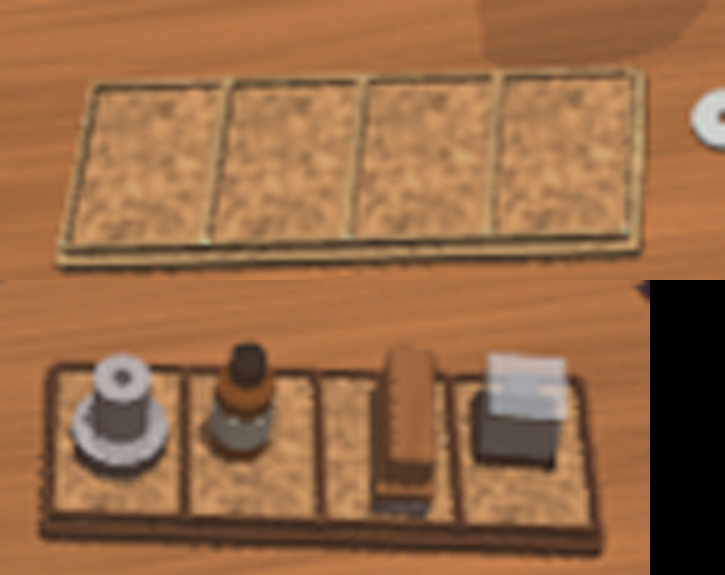

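```bash
cat >> h.py <<'E'
def fit(c,uv,loc):
    loc=np.array(loc,float)
    def W(v): 
        co,si=np.cos(v[2]),np.sin(v[2]); return np.c_[v[0]+co*loc[:,0]-si*loc[:,1],v[1]+si*loc[:,0]+co*loc[:,1],loc[:,2]]
    r=least_squares(lambda v:(proj(c,W(v))-uv).ravel(),[.55,0,0]); return r.x,r.fun.round(1)
E
python3 - <<'E'
from h import *
p,c,s=shot("scene")
n=np.array([(93,83),(640,70),(638,240),(62,250)])/5+[155,195]
o=(np.array([(50,368),(582,378),(598,530),(42,523)])-[0,280])/5+[325,165]
for uv,hy in((n,.155),(o,.152)):
    print(fit(c,uv,[(-.0545,-hy,.022),(-.0545,hy,.022),(.0545,hy,.022),(.0545,-hy,.022)]))
for nm,uv,z in(("weight",(123,375),.078),("bottle",(247,360),.096),("brush",(408,365),.068),("box",(525,375),.064)):
    print(nm,at_z(c,(325+uv[0]/5,165+(uv[1]-280)/5),z))
R=Ro.from_euler("xyz",s["ee_rot"]).as_matrix();print(R.round(3))
E
```

```text
(array([ 0.54386153, -0.21100414, -0.12026755]), array([-0.3, -0.4,  1.1, -0.2,  0.2, -0. , -1. ,  0.5]))
(array([ 0.51701715,  0.24443852, -0.17054447]), array([ 0. , -0.5, -0.9, -0.5,  0.1,  1. ,  0.8,  0.1]))
weight [0.49091651 0.13605975 0.078     ]
bottle [0.50381047 0.20131673 0.096     ]
brush [0.50008146 0.29496059 0.068     ]
box [0.51349547 0.35855857 0.064     ]
[[ 0.     0.237 -0.971]
 [ 0.    -0.971 -0.237]
 [-1.    -0.    -0.   ]]
```

```bash
cat >> h.py <<'E'
def go(xyz,yaw=None):
    "tool delta mm and twist to TCP xyz with tool y along -(rack y) of yaw"
    s=monitor.read_state();R=Ro.from_euler("xyz",s["ee_rot"]).as_matrix()
    d=R.T@(np.array(xyz)-s["eef_pos"])*1000
    tw=0 if yaw is None else -(yaw-np.pi/2-np.arctan2(R[1,1],R[0,1]))
    print("at",s["eef_pos"].round(4),"t",round(s["time"],2),"xyz",d.round(1),"twist",round((tw+np.pi)%(2*np.pi)-np.pi,3))
E
python3 -c "
from h import *
go((.50,-.21,.25),-.12)"
```

```text
at [ 0.1366 -0.5585  0.1995] t 1.25 xyz [ -50.5 -252.2 -435.8] twist 0.36
```

Call:
play_rows([
  {"xyz": [-50, -30, -55], "twist": 0.15},
  {"xyz": [-50, -60, -110], "twist": 0.3},
  {"xyz": [-50, -95, -165], "twist": 0.36},
  {"xyz": [-50, -125, -218], "twist": 0.36},
  {"xyz": [-50, -160, -272], "twist": 0.36},
  {"xyz": [-50, -190, -325], "twist": 0.36},
  {"xyz": [-50, -220, -380], "twist": 0.36},
  {"xyz": [-50, -252, -436], "twist": 0.36},
  {"xyz": [-50, -252, -436], "twist": 0.36},
  {"xyz": [-50, -252, -436], "twist": 0.36},
])

```text
time: 2.5
eef_pos: [0.5005, -0.2096, 0.2493]
ee_rot: [0.289, 1.57, -2.97]
ft_force: [-0.0, -0.1, -0.3]
width: 0.999
```

```bash
python3 -c "
from h import *
p,c,s=shot('wrist'); cv2.imwrite('pics/w1.png',p['pixels'][:,:,::-1])
for q in('new_rack',):
  print([(at_z(c,np.array(d['xy'])*[640,400],0).round(3),round(d['conf'],2)) for d in optics.mark_of(p,q)])
go((.47,.245,.25),-.17)"
```

```text
[(array([ 0.539, -0.215,  0.   ]), 0.57)]
at [ 0.4994 -0.2112  0.2493] t 2.6 xyz [  -0.8 -449.3   84.2] twist 0.049
```

View pics/w1.png

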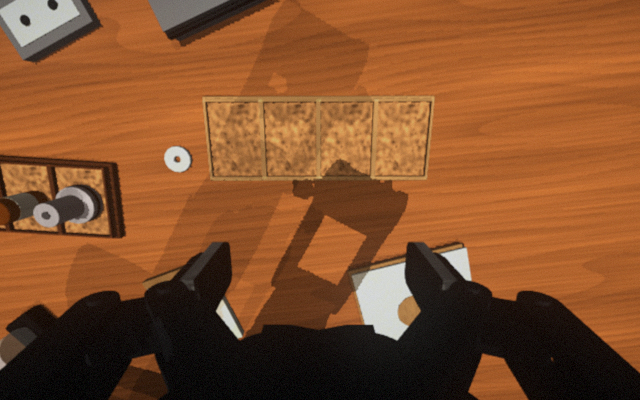

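The new rack's rim corners are at about (204,97), (434,97), (427,179) and (209,180). The fingers sit clear below it.

```bash
python3 -c "
from h import *
p,c,s=shot('wrist')
print(fit(c,np.array([(204,97),(434,97),(427,179),(209,180)]),[(.056,.155,.022),(.056,-.155,.022),(-.056,-.155,.022),(-.056,.155,.022)]))
go((.43,.25,.25),-.17)"
```

```text
(array([ 0.5374187 , -0.21587276, -0.12074603]), array([-4. , -0.4,  3. , -0.5,  1.5,  1.5, -0.5,  0.6]))
at [ 0.4993 -0.2115  0.2494] t 2.65 xyz [  -0.7 -449.6  124.9] twist 0.048
```

Call:
play_rows([
  {"xyz": [0, -60, 17], "twist": 0.05},
  {"xyz": [0, -120, 33], "twist": 0.05},
  {"xyz": [0, -180, 50], "twist": 0.05},
  {"xyz": [0, -240, 67], "twist": 0.05},
  {"xyz": [0, -300, 84], "twist": 0.05},
  {"xyz": [0, -360, 104], "twist": 0.05},
  {"xyz": [0, -420, 115], "twist": 0.05},
  {"xyz": [0, -449, 123], "twist": 0.05},
  {"xyz": [0, -449, 123], "twist": 0.05},
  {"xyz": [0, -449, 123], "twist": 0.05},
])

```text
time: 3.9
eef_pos: [0.4324, 0.2488, 0.2495]
ee_rot: [1.877, 1.57, -1.436]
ft_force: [-0.9, -0.4, 0.3]
width: 1.0
```

```bash
python3 -c "
from h import *
p,c,s=shot('wrist'); cv2.imwrite('pics/w2.png',p['pixels'][:,:,::-1])
for q in('box','brush','bottle','weight','old_rack'):
  print(q,[((np.array(d['xy'])*[640,400]).round(),at_z(c,np.array(d['xy'])*[640,400],0 if 'rack' in q else .016).round(3),round(d['conf'],2)) for d in optics.mark_of(p,q)])
go((.514,.36,.15),-.17)"
```

```text
box [(array([230., 116.]), array([0.522, 0.354, 0.016]), 0.94), (array([338., 110.]), array([0.505, 0.21 , 0.016]), 0.19)]
brush [(array([151., 208.]), array([0.416, 0.501, 0.016]), 0.82), (array([235., 256.]), array([0.32 , 0.399, 0.016]), 0.66), (array([276., 104.]), array([0.527, 0.289, 0.016]), 0.57)]
bottle [(array([343., 112.]), array([0.5  , 0.204, 0.016]), 0.94)]
weight [(array([396., 114.]), array([0.485, 0.133, 0.016]), 0.88)]
old_rack []
at [0.4323 0.2494 0.2496] t 4.2 xyz [  99.6 -122.9  -61.5] twist -0.002
```

View pics/w2.png

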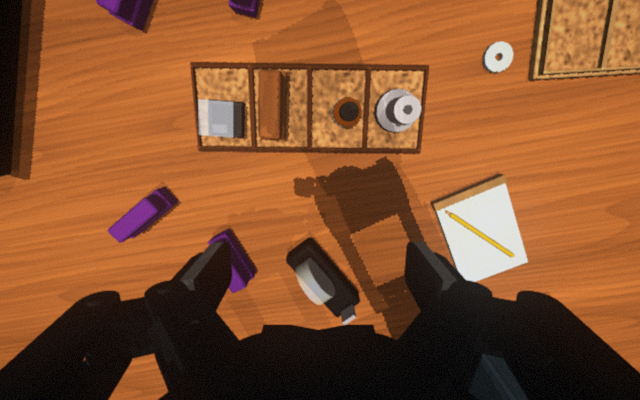

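Left to right in this view: box (~228,118), brush (~271,104), bottle (~346,111), weight (~400,110), all roughly square to the rack. I'll start with the box.

Call:
play_rows([
  {"xyz": [20, -40, -22], "twist": 0},
  {"xyz": [40, -80, -44], "twist": 0},
  {"xyz": [60, -119, -67], "twist": 0},
  {"xyz": [80, -119, -67], "twist": 0},
  {"xyz": [90, -119, -67], "twist": 0},
  {"xyz": [90, -119, -67], "twist": 0},
], grip=0.5, squeeze=30)

```text
time: 4.95
eef_pos: [0.5173, 0.3552, 0.159]
ee_rot: [0.658, 1.569, -2.655]
ft_force: [0.2, 0.5, 0.4]
width: 0.75
```

```bash
python3 -c "
from h import *
p,c,s=shot('wrist'); cv2.imwrite('pics/w3.png',p['pixels'][:,:,::-1])
print(s['width'])
for q in('box','brush'):
  print(q,[((np.array(d['xy'])*[640,400]).round(),at_z(c,np.array(d['xy'])*[640,400],0 if 'rack' in q else .016).round(3),round(d['conf'],2)) for d in optics.mark_of(p,q)])
go((.52,.356,.038),-.17)"
```

```text
0.7504774492459829
box [(array([320., 179.]), array([0.519, 0.354, 0.016]), 0.78)]
brush [(array([307., 328.]), array([0.329, 0.403, 0.016]), 0.88), (array([375., 163.]), array([0.525, 0.29 , 0.016]), 0.73), (array([355.,  12.]), array([0.674, 0.293, 0.016]), 0.67), (array([219.,  29.]), array([0.682, 0.425, 0.016]), 0.58)]
at [0.5187 0.356  0.1611] t 5.1 xyz [ 1.231e+02 -1.000e-01 -1.100e+00] twist -0.001
```

View pics/w3.png

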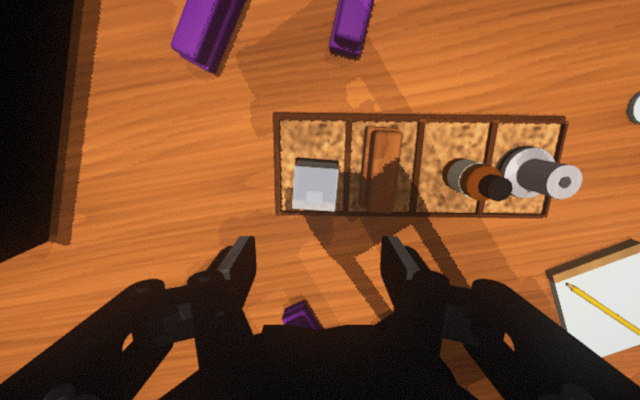

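Call:
play_rows([
  {"xyz": [40, 0, -1], "twist": 0},
  {"xyz": [80, 0, -1], "twist": 0},
  {"xyz": [105, 0, -1], "twist": 0},
  {"xyz": [121, 0, -1], "twist": 0},
  {"xyz": [121, 0, -1], "twist": 0},
  {"xyz": [121, 0, -1], "twist": 0},
])

```text
time: 5.85
eef_pos: [0.5203, 0.3565, 0.0402]
ee_rot: [-2.552, 1.568, 0.419]
ft_force: [0.8, -0.2, 0.2]
width: 0.75
```

Call:
play_rows([
  {"xyz": [0, 0, 0], "twist": 0},
  {"xyz": [0, 0, 0], "twist": 0},
  {"xyz": [0, 0, 0], "twist": 0},
  {"xyz": [0, 0, 0], "twist": 0},
  {"xyz": [0, 0, 0], "twist": 0},
], grip=-0.2)

```text
time: 6.48
eef_pos: [0.5191, 0.3561, 0.0384]
ee_rot: [0.34, 1.571, -2.972]
ft_force: [-0.0, 1.0, 0.2]
width: 0.397
```

```bash
python3 - <<'E'
from h import *
def bay(y,x=0,c=(.541,-.213,-.12)):
    return c[0]+np.cos(c[2])*x-np.sin(c[2])*y, c[1]+np.sin(c[2])*x+np.cos(c[2])*y
s=monitor.read_state();print(s["width"],s["ft_force"])
for y in(-.114,-.038,.038,.114): print(y,np.round(bay(y),3))
go((*bay(-.114),.15),-.12)
E
```

```text
0.3967983100937904 [-0.02597678  0.97127844  0.16302129]
-0.114 [ 0.527 -0.326]
-0.038 [ 0.536 -0.251]
0.038 [ 0.546 -0.175]
0.114 [ 0.555 -0.1  ]
at [0.5191 0.3561 0.0384] t 6.47 xyz [-111.5  671.  -123.7] twist -0.05
```

Call:
play_rows([
  {"xyz": [0, 0, 0], "twist": 0},
  {"xyz": [0, 0, 0], "twist": 0},
  {"xyz": [0, 0, 0], "twist": 0},
], grip=-1)

```text
time: 6.85
eef_pos: [0.5191, 0.3561, 0.0385]
ee_rot: [0.288, 1.571, -3.024]
ft_force: [0.4, 0.2, 0.4]
width: -0.001
```

```bash
python3 - <<'E'
from h import *
p,c,s=shot('wrist'); cv2.imwrite('pics/w4.png',p['pixels'][:,:,::-1])
print(s["width"],s["ft_force"])
E
```

```text
-0.0007728513752154069 [0.35024562 0.24435526 0.37475491]
```

View pics/w4.png

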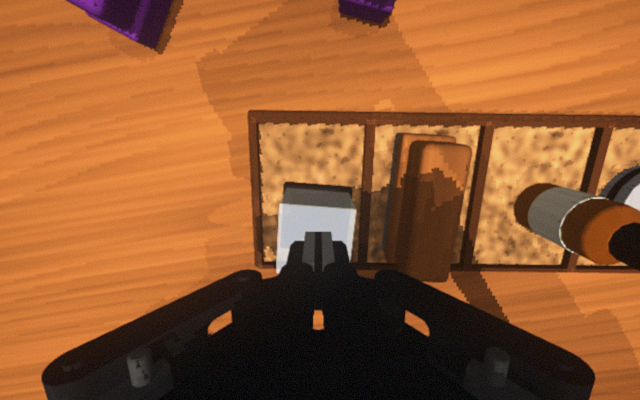

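```bash
python3 - <<'E'
from h import *
p,c,s=shot('wrist')
print(proj(c,s["eef_pos"]), c[1].T@-c[2], s["eef_pos"])
p2,c2,_=shot('scene'); cv2.imwrite('pics/s2.png',cv2.resize(p2["pixels"][120:240,330:490,::-1],None,fx=5,fy=5)); print(proj(c2,s["eef_pos"])) 
p3,c3,_=shot('side'); print(proj(c3,s["eef_pos"]))
cv2.imwrite('pics/s3.png',cv2.resize(p3["pixels"][200:320,240:400,::-1],None,fx=5,fy=5))
E
```

```text
[[318.87511323 225.80940857]] [0.58368464 0.34545034 0.21257641] [0.51913771 0.35605226 0.0384648 ]
[[428.09466415 191.09457235]]
[[300.32617195 276.77648971]]
```

View pics/s3.png

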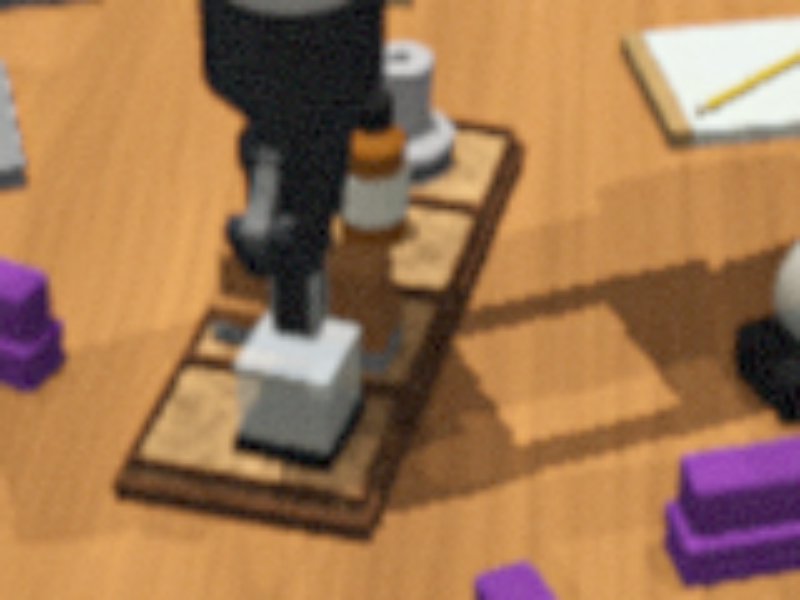

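View pics/s2.png

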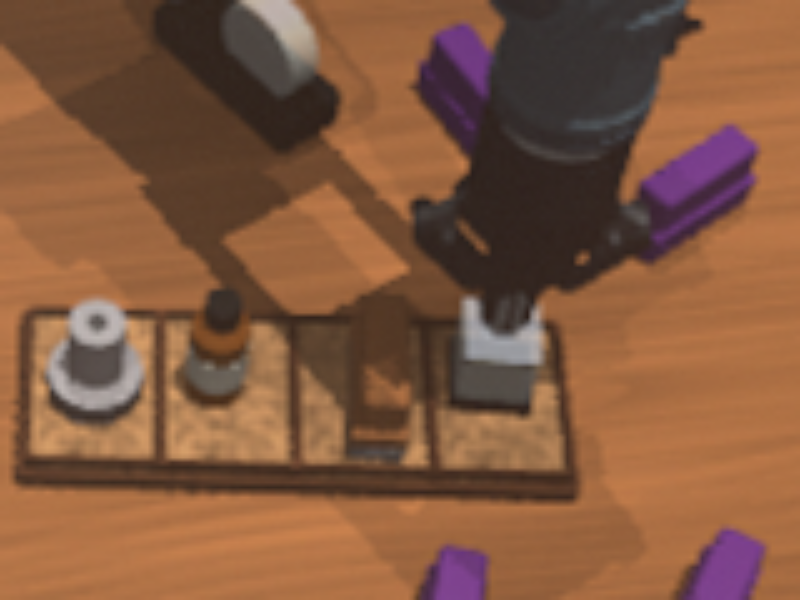

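```bash
python3 - <<'E'
from h import *
p2,c2,s=shot('scene'); p3,c3,_=shot('side')
for z in(.04,.064,.075): print(z,at_z(c2,(330+505/5,120+328/5),z).round(3),at_z(c3,(240+298/5,200+331/5),z).round(3), proj(c2,[*s["eef_pos"][:2],z]).round(1),proj(c3,[*s["eef_pos"][:2],z]).round(1))
print(s["q"].round(3),s["eef_pos"],s["ft_force"],s["torque"])
E
```

```text
0.04 [0.503 0.369 0.04 ] [0.525 0.32  0.04 ] [[428.2 190.8]] [[300.3 276.2]]
0.064 [0.519 0.36  0.064] [0.521 0.352 0.064] [[429.7 185.7]] [[300.1 267.3]]
0.075 [0.527 0.356 0.075] [0.519 0.367 0.075] [[430.3 183.4]] [[300.  263.2]]
[0.413 0.478 1.573 0.    1.091 2.154] [0.51915223 0.35607019 0.03849222] [-0.33412428 -0.66155605 -0.85328519] [ 0.0404219  -0.04323562  0.01358342]
```

```bash
python3 - <<'E'
from h import *
p2,c2,s=shot('scene')
for z in(.2,.213,.225): print(proj(c2,[.1365,-.558,z]).round(1))
a=cv2.imread("pics/scene0.png")[30:100,20:130]; cv2.imwrite("pics/s4.png",cv2.resize(a,None,fx=6,fy=6))
E
```

```text
[[90.4 88.5]]
[[88.4 85. ]]
[[86.6 81.7]]
```

View pics/s4.png

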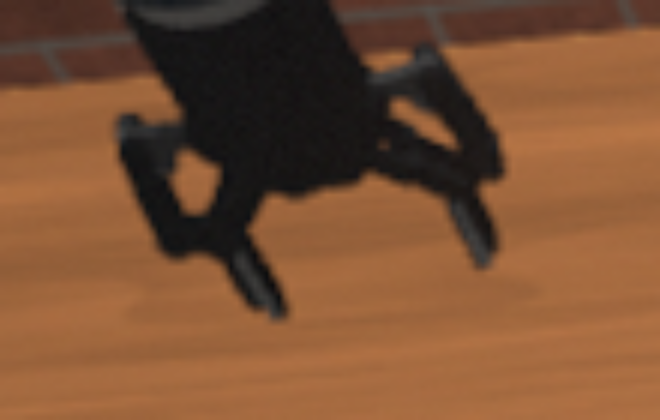

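The pictures show the shut fingertips at z≈0.064, about 26 mm above the reported TCP height. They are hovering over the box, so the height reading is biased. I'll raise, open and go lower by that amount in steps, watching the force.

Call:
play_rows([
  {"xyz": [-15, 0, 0], "twist": 0},
  {"xyz": [-30, 0, 0], "twist": 0},
  {"xyz": [-30, 0, 0], "twist": 0},
])

```text
time: 7.58
eef_pos: [0.5209, 0.3569, 0.0713]
ee_rot: [-2.558, 1.566, 0.413]
ft_force: [0.2, -0.1, -0.7]
width: 0.003
```

Call:
play_rows([
  {"xyz": [0, 0, 0], "twist": 0},
  {"xyz": [0, 0, 0], "twist": 0},
  {"xyz": [0, 0, 0], "twist": 0},
  {"xyz": [15, 0, 0], "twist": 0},
  {"xyz": [30, 0, 0], "twist": 0},
  {"xyz": [37, 0, 0], "twist": 0},
  {"xyz": [44, 0, 0], "twist": 0},
  {"xyz": [44, 0, 0], "twist": 0},
], grip=0.5)

```text
time: 8.57
eef_pos: [0.5188, 0.3558, 0.0238]
ee_rot: [0.592, 1.57, -2.719]
ft_force: [-0.3, -1.2, -0.1]
width: 0.749
```

Call:
play_rows([
  {"xyz": [5, 0, 0], "twist": 0},
  {"xyz": [10, 0, 0], "twist": 0},
  {"xyz": [10, 0, 0], "twist": 0},
])

```text
time: 8.95
eef_pos: [0.5188, 0.3559, 0.0141]
ee_rot: [0.567, 1.57, -2.745]
ft_force: [-0.0, -0.3, -0.4]
width: 0.754
```

Call:
play_rows([
  {"xyz": [0, 0, 0], "twist": 0},
  {"xyz": [0, 0, 0], "twist": 0},
  {"xyz": [0, 0, 0], "twist": 0},
  {"xyz": [0, 0, 0], "twist": 0},
  {"xyz": [0, 0, 0], "twist": 0},
], grip=-1)

```text
time: 9.57
eef_pos: [0.5196, 0.3562, 0.015]
ee_rot: [-2.527, 1.57, 0.445]
ft_force: [-0.2, 0.5, 4.5]
width: 0.496
```

Call:
play_rows([
  {"xyz": [-40, 0, 0], "twist": 0},
  {"xyz": [-80, 0, 0], "twist": 0},
  {"xyz": [-110, 0, 0], "twist": 0},
  {"xyz": [-110, 40, -8], "twist": 0},
  {"xyz": [-110, 90, -17], "twist": -0.01},
  {"xyz": [-110, 145, -27], "twist": -0.02},
  {"xyz": [-110, 200, -37], "twist": -0.03},
  {"xyz": [-110, 255, -47], "twist": -0.04},
  {"xyz": [-110, 310, -57], "twist": -0.05},
  {"xyz": [-110, 340, -63], "twist": -0.05},
])

```text
time: 10.82
eef_pos: [0.523, 0.0078, 0.124]
ee_rot: [0.287, 1.57, -2.977]
ft_force: [0.8, 0.9, -0.7]
width: 0.488
```

```bash
cat >> h.py <<'E'
def bay(y,x=0,c=(.541,-.213,-.12)):
    return c[0]+np.cos(c[2])*x-np.sin(c[2])*y, c[1]+np.sin(c[2])*x+np.cos(c[2])*y
E
python3 - <<'E'
from h import *
p,c,s=shot('wrist')
R=Ro.from_euler("xyz",[.289,1.57,-2.97])
for dz in (0,.013,.026):
    cc=cam(p,(np.array([.4993,-.2115,.2494+dz]),[.289,1.57,-2.97]))
    print(dz,fit(cc,np.array([(204,97),(434,97),(427,179),(209,180)]),[(.056,.155,.022),(.056,-.155,.022),(-.056,-.155,.022),(-.056,.155,.022)]))
print(s["width"]);go((*bay(-.114),.125),-.12)
E
```

```text
0 (array([ 0.53731075, -0.21603189, -0.11722836]), array([-4. , -0.4,  3. , -0.5,  1.5,  1.5, -0.5,  0.6]))
0.013 (array([ 0.53717539, -0.21603979, -0.11721306]), array([-0.2,  0.4, -0.8,  0.3, -1.8, -0.2,  2.8, -1.2]))
0.026 (array([ 0.53700026, -0.21604279, -0.11719836]), array([ 3.4,  1.3, -4.3,  1.1, -4.8, -1.8,  5.9, -2.8]))
0.4878056632374645
at [0.5234 0.0052 0.1241] t 10.88 xyz [-2.000e-01  3.284e+02 -4.460e+01] twist -0.003
```

Call:
play_rows([
  {"xyz": [0, 50, -7], "twist": 0},
  {"xyz": [0, 105, -14], "twist": 0},
  {"xyz": [0, 160, -22], "twist": 0},
  {"xyz": [0, 215, -29], "twist": 0},
  {"xyz": [0, 265, -36], "twist": 0},
  {"xyz": [0, 305, -41], "twist": 0},
  {"xyz": [0, 330, -44], "twist": 0},
  {"xyz": [20, 330, -44], "twist": 0},
  {"xyz": [50, 330, -44], "twist": 0},
  {"xyz": [50, 330, -44], "twist": 0},
])

```text
time: 12.12
eef_pos: [0.5255, -0.3186, 0.0703]
ee_rot: [-0.669, 1.562, 2.354]
ft_force: [-0.2, -0.2, -0.5]
width: 0.489
```

```bash
python3 - <<'E'
from h import *
p,c,s=shot('wrist'); cv2.imwrite('pics/w5.png',p['pixels'][:,:,::-1])
go((*bay(-.114,c=(.54,-.2145,-.12)),.015),-.12)
print(s["width"]);
E
```

```text
at [ 0.5267 -0.3198  0.0724] t 12.18 xyz [57.4  8.1 -0.8] twist 0.001
0.48921922563182463
```

View pics/w5.png

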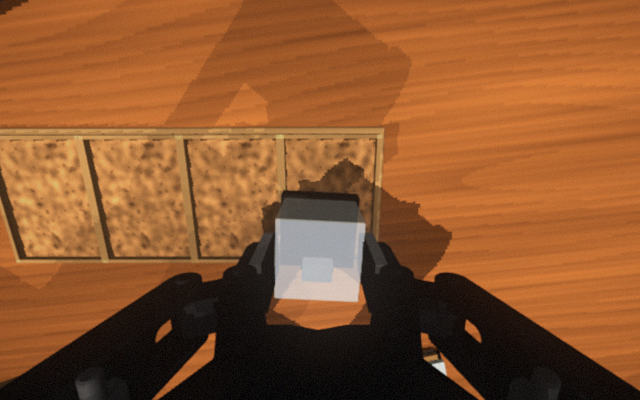

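Call:
play_rows([
  {"xyz": [0, 8, -1], "twist": 0},
  {"xyz": [20, 8, -1], "twist": 0},
  {"xyz": [38, 8, -1], "twist": 0},
  {"xyz": [50, 8, -1], "twist": 0},
  {"xyz": [56, 8, -1], "twist": 0},
  {"xyz": [56, 8, -1], "twist": 0},
  {"xyz": [56, 8, -1], "twist": 0},
])

```text
time: 13.05
eef_pos: [0.5282, -0.331, 0.019]
ee_rot: [2.516, 1.57, -0.746]
ft_force: [-0.4, 0.0, -0.7]
width: 0.487
```

Call:
play_rows([
  {"xyz": [0, 0, 0], "twist": 0},
  {"xyz": [0, 0, 0], "twist": 0},
  {"xyz": [0, 0, 0], "twist": 0},
  {"xyz": [-30, 0, 0], "twist": 0},
  {"xyz": [-70, 0, 0], "twist": 0},
  {"xyz": [-110, 0, 0], "twist": 0},
  {"xyz": [-140, 0, 0], "twist": 0},
  {"xyz": [-140, 0, 0], "twist": 0},
], grip=0.5)

```text
time: 14.05
eef_pos: [0.5294, -0.3321, 0.1619]
ee_rot: [2.517, 1.565, -0.745]
ft_force: [0.7, -0.5, 0.4]
width: 0.746
```

```bash
python3 - <<'E'
from h import *
p,c,s=shot('wrist')
d=[(at_z(c,np.array(d['xy'])*[640,400],.016).round(3),round(d['conf'],2)) for d in optics.mark_of(p,'box')];print(d, bay(-.114,c=(.54,-.2145,-.12)))
# brush from w2 image: top centre and base
cc=cam(p,(np.array([.4323,.2494,.2496+.013]),Ro.from_euler('z',-.17).as_matrix() is None and 0 or [1.877,1.57,-1.436]))
for uv in((271,69),(271,139),(271,104)): print(at_z(cc,uv,.068).round(3))
go((.50,.2935,.13),-.17)
E
```

```text
[(array([ 0.528, -0.334,  0.016]), 0.62)] (np.float64(0.5263528083690632), np.float64(-0.32768018448734076))
[0.563 0.283 0.068]
[0.484 0.3   0.068]
[0.524 0.292 0.068]
at [ 0.5275 -0.3305  0.158 ] t 14.15 xyz [  28.1 -616.2  102.2] twist 0.05
```

```bash
python3 - <<'E'
from h import *
go((.524,.291,.13),-.19)
E
```

```text
at [ 0.5275 -0.3305  0.158 ] t 14.15 xyz [  28.1 -616.6   78.1] twist 0.07
```

Call:
play_rows([
  {"xyz": [0, -50, 6], "twist": 0.01},
  {"xyz": [0, -105, 13], "twist": 0.02},
  {"xyz": [0, -165, 21], "twist": 0.03},
  {"xyz": [0, -225, 28], "twist": 0.04},
  {"xyz": [0, -285, 36], "twist": 0.05},
  {"xyz": [0, -345, 44], "twist": 0.06},
  {"xyz": [0, -405, 51], "twist": 0.07},
  {"xyz": [0, -465, 59], "twist": 0.07},
  {"xyz": [10, -525, 66], "twist": 0.07},
  {"xyz": [20, -580, 73], "twist": 0.07},
], grip=0.2)

```text
time: 15.4
eef_pos: [0.5234, 0.2557, 0.1363]
ee_rot: [0.446, 1.568, -2.885]
ft_force: [0.7, -0.3, 0.3]
width: 0.6
```

```bash
python3 - <<'E'
from h import *
go((.524,.291,.10),-.19)
E
```

```text
at [0.5234 0.2557 0.1363] t 15.4 xyz [ 36.3 -34.8   6. ] twist 0.0
```

Call:
play_rows([
  {"xyz": [10, -20, 3], "twist": 0},
  {"xyz": [36, -35, 6], "twist": 0},
  {"xyz": [36, -35, 6], "twist": 0},
  {"xyz": [36, -35, 6], "twist": 0},
])

```text
time: 15.9
eef_pos: [0.5256, 0.2883, 0.1023]
ee_rot: [0.87, 1.57, -2.463]
ft_force: [-0.2, -0.0, 0.2]
width: 0.596
```

```bash
python3 - <<'E'
from h import *
p,c,s=shot('wrist'); cv2.imwrite('pics/w6.png',p['pixels'][:,:,::-1])
go((.524,.291,.017),-.19)
E
```

```text
at [0.5262 0.2884 0.103 ] t 15.95 xyz [86.  -2.1  2.7] twist -0.001
```

View pics/w6.png

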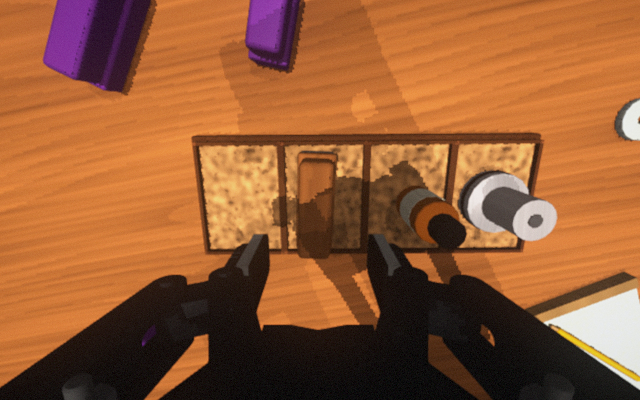

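Call:
play_rows([
  {"xyz": [35, -1, 2], "twist": 0},
  {"xyz": [65, -1, 2], "twist": 0},
  {"xyz": [80, -1, 2], "twist": 0},
  {"xyz": [86, -1, 2], "twist": 0},
  {"xyz": [86, -1, 2], "twist": 0},
  {"xyz": [86, -1, 2], "twist": 0},
])

```text
time: 16.7
eef_pos: [0.5248, 0.2911, 0.0178]
ee_rot: [-2.644, 1.569, 0.307]
ft_force: [0.2, 0.3, 0.8]
width: 0.603
```

Call:
play_rows([
  {"xyz": [0, 0, 0], "twist": 0},
  {"xyz": [0, 0, 0], "twist": 0},
  {"xyz": [0, 0, 0], "twist": 0},
  {"xyz": [0, 0, 0], "twist": 0},
  {"xyz": [0, 0, 0], "twist": 0},
], grip=-1, squeeze=35)

```text
time: 17.32
eef_pos: [0.5246, 0.2911, 0.0175]
ee_rot: [-2.64, 1.569, 0.311]
ft_force: [-1.3, -0.2, 5.7]
width: 0.295
```

```bash
python3 - <<'E'
from h import *
p,c,s=shot('side'); b=p["pixels"][200:320,240:400,::-1]; p,c,s=shot('scene'); a=p["pixels"][140:220,330:450,::-1]
cv2.imwrite('pics/s5.png',cv2.resize(np.hstack([a,b[20:100,:100]]),None,fx=3.6,fy=3.6))
print(s["width"])
go((*bay(-.038,c=(.54,-.2145,-.12)),.127),-.12)
E
```

```text
0.298362254738552
at [0.5246 0.2911 0.0174] t 17.43 xyz [-109.8  531.4 -113.5] twist -0.07
```

Call:
play_rows([
  {"xyz": [-40, 0, 0], "twist": 0},
  {"xyz": [-80, 0, 0], "twist": 0},
  {"xyz": [-110, 0, 0], "twist": 0},
  {"xyz": [-110, 30, -6], "twist": 0},
  {"xyz": [-110, 75, -16], "twist": -0.01},
  {"xyz": [-110, 125, -27], "twist": -0.02},
  {"xyz": [-110, 180, -38], "twist": -0.03},
  {"xyz": [-110, 235, -50], "twist": -0.04},
  {"xyz": [-110, 290, -62], "twist": -0.05},
  {"xyz": [-110, 340, -73], "twist": -0.07},
])

```text
time: 18.68
eef_pos: [0.5307, -0.0587, 0.1262]
ee_rot: [-0.226, 1.57, 2.796]
ft_force: [0.5, 0.1, -1.3]
width: 0.296
```

Call:
play_rows([
  {"xyz": [0, 50, -7], "twist": 0},
  {"xyz": [0, 100, -14], "twist": 0},
  {"xyz": [0, 150, -21], "twist": 0},
  {"xyz": [0, 175, -26], "twist": 0},
  {"xyz": [0, 187, -28], "twist": 0},
  {"xyz": [0, 187, -28], "twist": 0},
  {"xyz": [20, 187, -28], "twist": 0},
  {"xyz": [45, 187, -28], "twist": 0},
  {"xyz": [50, 187, -28], "twist": 0},
  {"xyz": [50, 187, -28], "twist": 0},
])

```text
time: 19.92
eef_pos: [0.5367, -0.2448, 0.0766]
ee_rot: [-0.712, 1.57, 2.31]
ft_force: [0.6, -0.4, -0.6]
width: 0.302
```

```bash
python3 - <<'E'
from h import *
p,c,s=shot('wrist'); cv2.imwrite('pics/w7.png',p['pixels'][:,:,::-1])
go((*bay(-.038,c=(.54,-.2145,-.12)),.018),-.12)
print(s["width"]);
E
```

```text
at [ 0.5372 -0.2454  0.0773] t 19.98 xyz [59.3  6.9  1. ] twist 0.001
0.30218112039783385
```

View pics/w7.png

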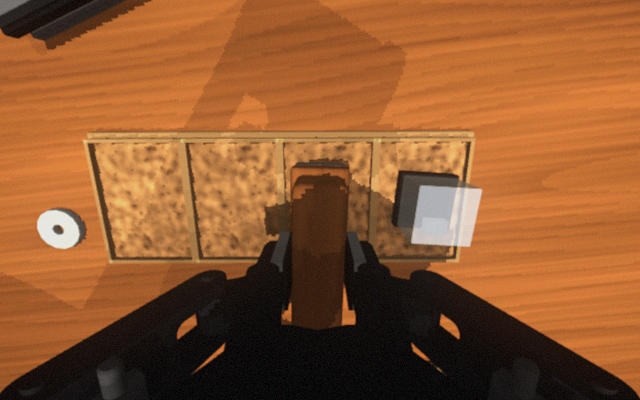

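The box stands inside the end bay (base at cols 396–460). The brush hangs over its own bay, about 6 mm short of centre. I'll lower it now.

Call:
play_rows([
  {"xyz": [0, 5, 1], "twist": 0},
  {"xyz": [20, 5, 1], "twist": 0},
  {"xyz": [40, 5, 1], "twist": 0},
  {"xyz": [52, 5, 1], "twist": 0},
  {"xyz": [58, 5, 1], "twist": 0},
  {"xyz": [58, 5, 1], "twist": 0},
  {"xyz": [58, 5, 1], "twist": 0},
])

```text
time: 20.85
eef_pos: [0.5353, -0.2509, 0.0185]
ee_rot: [2.755, 1.57, -0.507]
ft_force: [0.2, -0.2, -1.3]
width: 0.292
```

Call:
play_rows([
  {"xyz": [0, 0, 0], "twist": 0},
  {"xyz": [0, 0, 0], "twist": 0},
  {"xyz": [0, 0, 0], "twist": 0},
  {"xyz": [-30, 0, 0], "twist": 0},
  {"xyz": [-70, 0, 0], "twist": 0},
  {"xyz": [-110, 0, 0], "twist": 0},
  {"xyz": [-130, 0, 0], "twist": 0},
  {"xyz": [-130, 0, 0], "twist": 0},
], grip=0.2)

```text
time: 21.85
eef_pos: [0.5362, -0.2516, 0.1506]
ee_rot: [2.625, 1.566, -0.636]
ft_force: [-0.4, 0.6, -0.2]
width: 0.601
```

```bash
python3 - <<'E'
from h import *
go((.499,.203,.125),-.17)
E
```

```text
at [ 0.5362 -0.2516  0.1506] t 21.85 xyz [  24.3 -446.9   91.5] twist 0.05
```

Call:
play_rows([
  {"xyz": [0, -50, 10], "twist": 0.01},
  {"xyz": [0, -105, 21], "twist": 0.02},
  {"xyz": [0, -165, 33], "twist": 0.03},
  {"xyz": [0, -225, 45], "twist": 0.04},
  {"xyz": [0, -285, 57], "twist": 0.05},
  {"xyz": [0, -345, 69], "twist": 0.05},
  {"xyz": [0, -400, 80], "twist": 0.05},
  {"xyz": [0, -435, 87], "twist": 0.05},
  {"xyz": [0, -447, 89], "twist": 0.05},
  {"xyz": [0, -447, 89], "twist": 0.05},
], grip=0.35)

```text
time: 23.1
eef_pos: [0.4997, 0.2036, 0.1474]
ee_rot: [0.55, 1.569, -2.761]
ft_force: [0.1, -0.7, 0.4]
width: 0.675
```

```bash
python3 - <<'E'
from h import *
p,c,s=shot('wrist'); cv2.imwrite('pics/w8.png',p['pixels'][:,:,::-1])
for q in('bottle','weight'):
  print(q,[((np.array(d['xy'])*[640,400]).round(),at_z(c,np.array(d['xy'])*[640,400],.016).round(3),round(d['conf'],2)) for d in optics.mark_of(p,q)])
go((.501,.203,.012),-.17)
E
```

```text
bottle [(array([317., 182.]), array([0.5  , 0.205, 0.016]), 0.78)]
weight [(array([385., 181.]), array([0.489, 0.133, 0.016]), 0.84)]
at [0.5004 0.2024 0.1481] t 23.25 xyz [136.1  -0.8  -0.6] twist -0.002
```

View pics/w8.png

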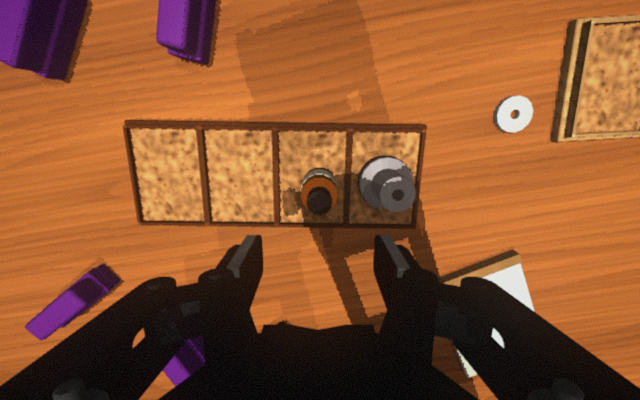

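Call:
play_rows([
  {"xyz": [40, -1, 0], "twist": 0},
  {"xyz": [80, -1, 0], "twist": 0},
  {"xyz": [110, -1, 0], "twist": 0},
  {"xyz": [128, -1, 0], "twist": 0},
  {"xyz": [135, -1, 0], "twist": 0},
  {"xyz": [135, -1, 0], "twist": 0},
  {"xyz": [135, -1, 0], "twist": 0},
])

```text
time: 24.12
eef_pos: [0.5016, 0.2048, 0.0147]
ee_rot: [-2.8, 1.569, 0.171]
ft_force: [0.6, 0.5, 0.4]
width: 0.673
```

Call:
play_rows([
  {"xyz": [0, 0, 0], "twist": 0},
  {"xyz": [0, 0, 0], "twist": 0},
  {"xyz": [0, 0, 0], "twist": 0},
  {"xyz": [0, 0, 0], "twist": 0},
  {"xyz": [0, 0, 0], "twist": 0},
], grip=-1, squeeze=30)

```text
time: 24.75
eef_pos: [0.5013, 0.2047, 0.0144]
ee_rot: [-2.946, 1.569, 0.026]
ft_force: [-0.0, -1.9, 5.5]
width: 0.393
```

```bash
python3 - <<'E'
from h import *
print(monitor.read_state()["width"])
go((*bay(.038,c=(.54,-.2145,-.12)),.127),-.12)
E
```

```text
0.39305884061077306
at [0.5013 0.2047 0.0144] t 24.75 xyz [-112.5  368.6 -107.4] twist -0.05
```

Call:
play_rows([
  {"xyz": [-35, 0, 0], "twist": 0},
  {"xyz": [-75, 0, 0], "twist": 0},
  {"xyz": [-105, 0, 0], "twist": 0},
  {"xyz": [-110, 25, -7], "twist": 0},
  {"xyz": [-110, 65, -19], "twist": -0.01},
  {"xyz": [-110, 110, -32], "twist": -0.02},
  {"xyz": [-110, 160, -47], "twist": -0.03},
  {"xyz": [-110, 210, -61], "twist": -0.04},
  {"xyz": [-110, 260, -76], "twist": -0.05},
  {"xyz": [-110, 300, -88], "twist": -0.05},
])

```text
time: 26.0
eef_pos: [0.5361, -0.1077, 0.1232]
ee_rot: [-0.932, 1.571, 2.089]
ft_force: [-0.1, 0.5, -0.5]
width: 0.391
```

```bash
python3 - <<'E'
from h import *
go((*bay(.038,c=(.54,-.2145,-.12)),.07),-.12)
E
```

```text
at [ 0.5361 -0.1077  0.1232] t 26.0 xyz [ 53.2  67.5 -16.7] twist -0.001
```

Call:
play_rows([
  {"xyz": [0, 30, -8], "twist": 0},
  {"xyz": [0, 55, -14], "twist": 0},
  {"xyz": [0, 67, -17], "twist": 0},
  {"xyz": [0, 67, -17], "twist": 0},
  {"xyz": [20, 67, -17], "twist": 0},
  {"xyz": [45, 67, -17], "twist": 0},
  {"xyz": [50, 67, -17], "twist": 0},
  {"xyz": [50, 67, -17], "twist": 0},
])

```text
time: 27.0
eef_pos: [0.5452, -0.1736, 0.0736]
ee_rot: [-0.735, 1.57, 2.287]
ft_force: [-0.0, -0.1, -1.2]
width: 0.392
```

```bash
python3 - <<'E'
from h import *
go((*bay(.038,c=(.54,-.2145,-.12)),.0155),-.12)
E
```

```text
at [ 0.5452 -0.1736  0.0736] t 27.0 xyz [58.1  3.2  0.2] twist 0.001
```

Call:
play_rows([
  {"xyz": [15, 3, 0], "twist": 0},
  {"xyz": [32, 3, 0], "twist": 0},
  {"xyz": [46, 3, 0], "twist": 0},
  {"xyz": [54, 3, 0], "twist": 0},
  {"xyz": [58, 3, 0], "twist": 0},
  {"xyz": [58, 3, 0], "twist": 0},
  {"xyz": [58, 3, 0], "twist": 0},
])

```text
time: 27.88
eef_pos: [0.5452, -0.1776, 0.016]
ee_rot: [2.753, 1.57, -0.509]
ft_force: [0.2, -0.3, -0.9]
width: 0.387
```

Call:
play_rows([
  {"xyz": [0, 0, 0], "twist": 0},
  {"xyz": [0, 0, 0], "twist": 0},
  {"xyz": [0, 0, 0], "twist": 0},
  {"xyz": [-30, 0, 0], "twist": 0},
  {"xyz": [-70, 0, 0], "twist": 0},
  {"xyz": [-110, 0, 0], "twist": 0},
  {"xyz": [-135, 0, 0], "twist": 0},
  {"xyz": [-135, 0, 0], "twist": 0},
], grip=0.3)

```text
time: 28.88
eef_pos: [0.5464, -0.1783, 0.153]
ee_rot: [2.743, 1.566, -0.518]
ft_force: [0.8, -0.7, -0.4]
width: 0.649
```

```bash
python3 - <<'E'
from h import *
go((.489,.1345,.15),-.17)
E
```

```text
at [ 0.5464 -0.1783  0.153 ] t 28.88 xyz [   2.  -303.7   94.5] twist 0.05
```

Call:
play_rows([
  {"xyz": [0, -50, 16], "twist": 0.01},
  {"xyz": [0, -105, 33], "twist": 0.03},
  {"xyz": [0, -165, 51], "twist": 0.05},
  {"xyz": [0, -220, 69], "twist": 0.05},
  {"xyz": [0, -265, 83], "twist": 0.05},
  {"xyz": [0, -295, 92], "twist": 0.05},
  {"xyz": [0, -304, 94], "twist": 0.05},
  {"xyz": [0, -304, 94], "twist": 0.05},
  {"xyz": [0, -304, 94], "twist": 0.05},
])

```text
time: 30.0
eef_pos: [0.4881, 0.1346, 0.1501]
ee_rot: [0.79, 1.57, -2.523]
ft_force: [0.4, 0.2, -0.6]
width: 0.646
```

```bash
python3 - <<'E'
from h import *
p,c,s=shot('wrist')
for q in('weight',):
  print(q,[((np.array(d['xy'])*[640,400]).round(),at_z(c,np.array(d['xy'])*[640,400],.016).round(3),round(d['conf'],2)) for d in optics.mark_of(p,q)])
go((.489,.1345,.019),-.17)
E
```

```text
weight [(array([319., 184.]), array([0.486, 0.135, 0.016]), 0.93)]
at [0.4882 0.1346 0.1503] t 30.1 xyz [ 1.313e+02 -1.000e-01 -8.000e-01] twist -0.002
```

Call:
play_rows([
  {"xyz": [40, 0, 0], "twist": 0},
  {"xyz": [80, 0, 0], "twist": 0},
  {"xyz": [110, 0, 0], "twist": 0},
  {"xyz": [125, 0, 0], "twist": 0},
  {"xyz": [131, 0, 0], "twist": 0},
  {"xyz": [131, 0, 0], "twist": 0},
  {"xyz": [131, 0, 0], "twist": 0},
])

```text
time: 30.98
eef_pos: [0.489, 0.1357, 0.0206]
ee_rot: [-2.935, 1.569, 0.036]
ft_force: [0.1, -0.5, 0.1]
width: 0.654
```

Call:
play_rows([
  {"xyz": [0, 0, 0], "twist": 0},
  {"xyz": [0, 0, 0], "twist": 0},
  {"xyz": [0, 0, 0], "twist": 0},
  {"xyz": [0, 0, 0], "twist": 0},
  {"xyz": [0, 0, 0], "twist": 0},
], grip=-1, squeeze=70)

```text
time: 31.6
eef_pos: [0.4886, 0.1356, 0.0205]
ee_rot: [-3.129, 1.57, -0.158]
ft_force: [-1.2, -1.2, 5.8]
width: 0.347
```

Call:
play_rows([
  {"xyz": [-20, 0, 0], "twist": 0},
  {"xyz": [-50, 0, 0], "twist": 0},
  {"xyz": [-65, 0, 0], "twist": 0},
  {"xyz": [-65, 0, 0], "twist": 0},
])

```text
time: 32.1
eef_pos: [0.4888, 0.1357, 0.0854]
ee_rot: [-2.927, 1.568, 0.044]
ft_force: [0.0, -0.3, -4.2]
width: 0.342
```

```bash
python3 - <<'E'
from h import *
print(monitor.read_state()["width"])
go((*bay(.114,c=(.54,-.2145,-.12)),.08),-.12)
E
```

```text
0.3415656569057695
at [0.4888 0.1357 0.0854] t 32.1 xyz [   5.5  222.7 -104. ] twist -0.05
```

Call:
play_rows([
  {"xyz": [0, 25, -12], "twist": 0},
  {"xyz": [0, 65, -30], "twist": -0.01},
  {"xyz": [0, 110, -52], "twist": -0.03},
  {"xyz": [0, 155, -73], "twist": -0.05},
  {"xyz": [0, 190, -89], "twist": -0.05},
  {"xyz": [0, 215, -101], "twist": -0.05},
  {"xyz": [0, 221, -104], "twist": -0.05},
  {"xyz": [0, 221, -104], "twist": -0.05},
  {"xyz": [0, 221, -104], "twist": -0.05},
  {"xyz": [0, 221, -104], "twist": -0.05},
])

```text
time: 33.35
eef_pos: [0.5528, -0.0987, 0.0844]
ee_rot: [-0.554, 1.57, 2.469]
ft_force: [-0.7, 0.0, -2.6]
width: 0.348
```

```bash
python3 - <<'E'
from h import *
p,c,s=shot('wrist'); cv2.imwrite('pics/w9.png',p['pixels'][:,:,::-1])
go((*bay(.114,c=(.54,-.2145,-.12)),.021),-.12)
E
```

```text
at [ 0.5529 -0.0988  0.0845] t 33.4 xyz [63.5  2.4 -1. ] twist 0.001
```

View pics/w9.png

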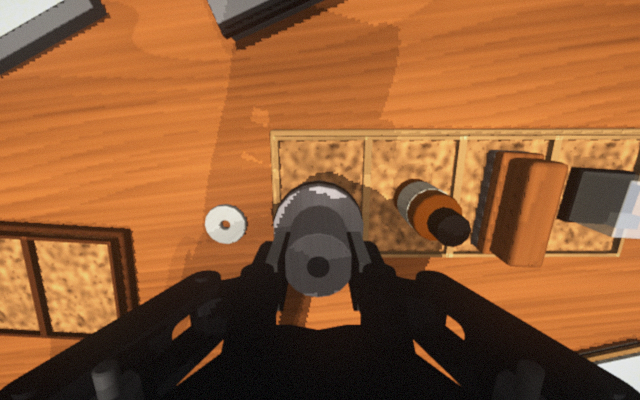

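Brush and bottle stand upright in their bays, and the weight hangs centred over its bay (~318 vs 322). I'll lower it.

Call:
play_rows([
  {"xyz": [15, 2, 0], "twist": 0},
  {"xyz": [35, 2, 0], "twist": 0},
  {"xyz": [50, 2, 0], "twist": 0},
  {"xyz": [58, 2, 0], "twist": 0},
  {"xyz": [62, 2, 0], "twist": 0},
  {"xyz": [63, 2, 0], "twist": 0},
  {"xyz": [63, 2, 0], "twist": 0},
])

```text
time: 34.28
eef_pos: [0.5532, -0.1019, 0.022]
ee_rot: [2.864, 1.57, -0.397]
ft_force: [0.2, 0.3, -2.6]
width: 0.343
```

Call:
play_rows([
  {"xyz": [0, 0, 0], "twist": 0},
  {"xyz": [0, 0, 0], "twist": 0},
  {"xyz": [0, 0, 0], "twist": 0},
  {"xyz": [-30, 0, 0], "twist": 0},
  {"xyz": [-70, 0, 0], "twist": 0},
  {"xyz": [-110, 0, 0], "twist": 0},
  {"xyz": [-150, 0, 0], "twist": 0},
  {"xyz": [-190, 0, 60], "twist": 0},
  {"xyz": [-210, 0, 110], "twist": 0},
  {"xyz": [-210, 0, 110], "twist": 0},
], grip=0.3)

```text
time: 35.52
eef_pos: [0.4425, -0.0885, 0.2345]
ee_rot: [2.772, 1.565, -0.49]
ft_force: [0.0, -0.3, -0.3]
width: 0.652
```

```bash
python3 - <<'E'
from h import *
p,c,s=shot('wrist'); a=p["pixels"][:,:,::-1]
p3,c3,_=shot('side'); b=cv2.resize(p3["pixels"][125:225,260:360,::-1],(300,300),interpolation=cv2.INTER_CUBIC)
p2,c2,_=shot('scene'); d=cv2.resize(p2["pixels"][180:260,150:310,::-1],(500,250),interpolation=cv2.INTER_CUBIC)
o=np.zeros((600,800,3),np.uint8); o[:300]=cv2.resize(a,(800,500))[:300]; o[300:,:300]=b; o[300:550,300:]=d
cv2.imwrite('pics/f.png',o)
C=np.array([.54,-.2145]);co,si=np.cos(-.12),np.sin(-.12)
for nm,pp,cc in(("scene",p2,c2),("wrist",p,c)):
  for q in('weight','bottle','brush','box'):
    for r in optics.mark_of(pp,q)[:3]:
      X=at_z(cc,np.array(r['xy'])*[640,400],.016)[:2]-C
      print(nm,q,(np.array([[co,si],[-si,co]])@X).round(3),round(r['conf'],2))
print(s["eef_pos"],s["width"])
E
```

```text
scene weight [0.003 0.119] 0.93
scene bottle [0.006 0.03 ] 0.84
scene bottle [-0.001 -0.041] 0.51
scene brush [0.078 0.647] 0.96
scene brush [-0.288  0.579] 0.79
scene brush [-0.204  0.701] 0.71
scene box [ 0.007 -0.113] 0.79
wrist weight [-0.001  0.111] 0.61
wrist bottle [0.    0.038] 0.91
wrist brush [-0.284  0.566] 0.79
wrist brush [ 0.004 -0.037] 0.58
wrist box [ 0.006 -0.121] 0.56
[ 0.44249352 -0.0884522   0.23447491] 0.6520794192623194
```

View pics/f.png

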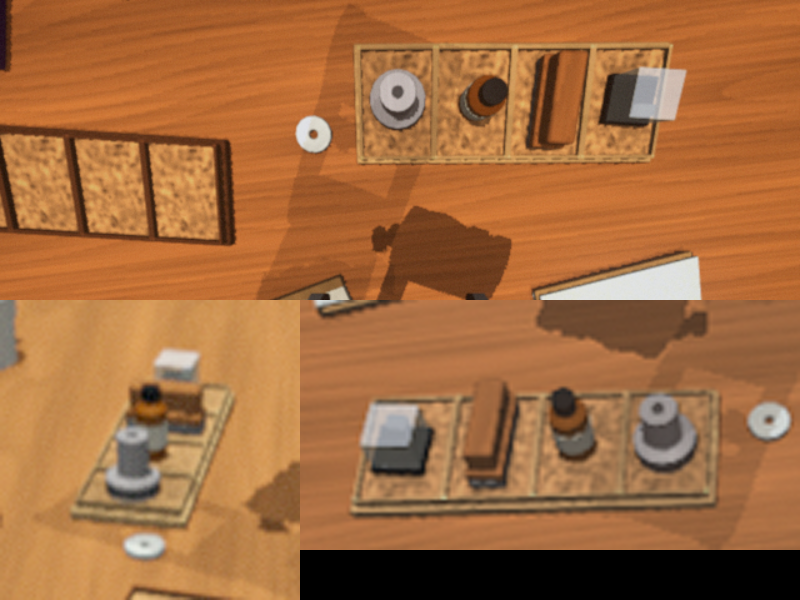

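All four stand flat in the mirrored bays: weight, bottle, brush, box from left to right. The gripper is clear and the things look at rest.

```bash
python3 -c "
from bench import job
print(job.close_job())"
```

```text
the job is handed in; nothing more can be done
None
```

I moved all four things into the light-wood rack in reverse order and handed the job in at about 36 s of robot time. From left to right it now holds weight, bottle, brush and box; the dark rack had box, brush, bottle and weight.

**Last checks:** the final pictures from all three cameras show each thing upright inside its own bay, with the gripper open and well clear. The measured positions along the row are within about 8 mm of the bay centres (24 mm allowed), and within about 7 mm across it. I did not measure tilt or residual motion; I judged both from the pictures. The hand-in gave no verdict.

**What failed or disagreed:**
- **Missed first grasp:** my first close on the box shut on air just above it. The fingertips in the pictures were about 26 mm higher than the reported tool position, so I went that much lower for every later grasp.
- **Height still unexplained:** a check with the wrist camera fitted an offset of about 13 mm better than 26 mm, and I did not settle which is right.
- **Small position differences:** the scene and wrist cameras differ by about 8 mm on the weight, bottle and box.
- **Brush:** only the wrist camera found it in its bay, and it stands turned slightly.

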